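# Set the flip stop and register a handle block for sawing

### The arm

A 6-joint arm with a two-finger parallel gripper is mounted at the origin on the work surface. World frame = base frame: x ahead of the robot, y to its left, z up, the work surface at z = 0. Lengths are in m, angles in rad, forces in N, time in s.
With the tool pointing down it reaches from about 0.3 to 0.775 m from the base axis. Payload 14.6 kg.
Tool frame: the origin (TCP) lies at the very end of the fingers, on their centre line; the grasp point (between the pads) lies 19 mm behind it; z points along the fingers, y is the line along which they close (so a half turn about z gives the same grasp; the last joint's range is limited). The gripper opens to 94 mm and grips with 3 to 60 N. Pads are 16 mm wide; open, the fingers measure 119 mm over their backs; the gripper's body (75 mm by 177 mm) begins 78 mm behind the grasp point.
Start: joints at [1.249, 0.3, 1.521, -0, 1.321, -0.067], TCP at [0.139, 0.532, 0.205] pointing down, gripper open.
Joint ranges: [-3.03, 3.03], [-0.79, 2.21], [0.23, 2.52], [-1.04, 4.18], [0, 3.07], [-2.55, 2.55]. Speed limits (rad/s): [2.22, 2.22, 2.57, 3.14, 3.14, 3.14].

### API

Orientations are given as [roll, pitch, yaw] about the fixed x, y, z axes, in that order (R = Rz(yaw) Ry(pitch) Rx(roll)).
In Python, from station import ctrl gives the robot as it stands.
- The arm moves only by the tool carry_out, never from a script. Its argument "motion" is text: rows parted by semicolons, each of 7 numbers parted by spaces: the shift along the world's x, y, z in m, then the turn, a rotation vector about the world's x, y, z in degrees, then the closure in counts, from 0 (fully open) to 255 (shut). In form: dx dy dz wx wy wz hand; .... A call has 1 to 20 rows; each row shifts and turns the commanded pose from where the row before left it; what a row does not reach is not made up. A row lasts 1/12 s, in which the tool goes at most 41.7 mm and 7.16 degrees, less where a joint would pass 70% of its speed; a pose out of reach is approached as far as the arm can. A call is refused whole if a number of a shift passes 0.0417 or a number of a turn 7.16, either way. A call with a gripper value outside its range is refused whole. The fingers move at their own pace and stop on an object; "grip_force" is the grip in N (left out, the last holds). Time passes only in rows, so rows that do not move let the fingers close. It gives the time, the measured TCP pose, the force, the opening and the grip force at its end, in the units of the state.
- ctrl.get_obs(): the state, without advancing time (a new reading comes with each control period).
- ctrl.camera(name): name is "side" or "top"; returns a dict with "pixels" (384x512x3 uint8, red, green, blue), "range_z" (384x512 float32, m along the optical axis (not along the pixel's ray), 0 where there is no reading), "K" (3x3 intrinsics, pixels), "position" and "attitude" of the camera in the world. Camera axes: x right, y up, looking along -z (the intrinsics and any distortion apply to the point x, -y, -z); pixel columns grow to the right and rows downward; lengths in m; the calibration is good to about 2 mm. A picture is of the moment at which its call begins.
- ctrl.hand_in(): hands the job in; it is judged then, once.
The state is a dict: "time_s": time; "qpos": joint angles; "joint_vel": joint speeds; "tau": joint torques, N m; "ee_pos": TCP position; "eef_rot": TCP orientation; "force": force on the tool from outside, world axes, zero at the start; "moment": the same for the moment, N m; "grip_width": finger opening in m; "grip_force": force on a finger pad.
Only numpy, scipy, OpenCV 4.12 (cv2) and the standard library are available. Lean on these libraries where they do the work, as an engineer would, in place of code of your own. Each camera call takes 0.05 s, during which the arm holds its last target. There are 200 camera calls.

### The job

Fold the flip stop on the saw fence all the way down into the path, then push the dark handle block on the bed flush against the fence and along it until its end is seated against the nose of the stop's adjusting screw. Press it home with a light, steady push of about 9 N for half a second, never more than 12 N, and leave the block lying there flat and touching the nose, and the other things on the bench undisturbed.

Things in the scene. Friction and masses are not known exactly. Their poses are not given: they have to be found in the camera images.
- block: dark hardwood knife-handle block on the jig's bed, 40 (its x) x 120 (its y) x 25 mm high, 0.12 to 0.24 kg, loose; the only block on the bed. Origin: centre of its underside. Starts 40 mm or more short of the stop, a little off the fence, up to 14 degrees askew. Slides on the bed with friction 0.5 to 0.7, unclamped. Flush: x = -20 mm in the frame of fence.
- fence (a point): foot of the aluminium fence's front face (towards the robot), halfway along, level with the bed's top (18 mm above the bench). x points into the fence (away from the robot), y along it towards the stop, z up. Fixed in an episode. Fence 20 mm thick, 40 high, 440 long; plywood bed 440 long, from 120 mm in front of this point to 40 mm behind it.
- stop_hinge (a point): centre of the flip stop's hinge pin, on the mid-plane of the flag, in a small dark steel bracket (20 x 36 mm, reaching 9 mm above the pin) on top of the fence: 52 mm above the bed's top, 10 mm behind the fence's front face. Axes as fence; hinge axis = y. Fixed; its place along the fence varies. With the block seated, its origin is 68 to 90 mm short of this point along y.
- screw_hole (a point): where the brass adjusting screw (12 mm across) passes through the flag's mid-plane. Flag down: 12.5 mm above the bed, 20 mm in front of the fence. Its black sprung nose (9 mm across, flat) points along -y at the block and ends 8 to 30 mm from the mid-plane, differently each time and not measured: find contact by feel. The nose gives 1 mm per 5 N, at most 4 mm.
- flag_end (a point): end of the flag's arm, 65 mm from the hinge pin, on the arm's centre line. The flag is a steel plate 8 mm thick along y: an arm 10 mm thick from the pin, and a blade between 16 and 60 mm from the pin standing 49 mm to one side of it: towards the robot when the arm is up; down, to 3 mm above the bed, when the arm is down.
- flag (a joint): hinge angle of the flag in rad: 0 = arm straight up, negative = leaning back away from the robot (to -0.35), 1.571 = arm level towards the robot, blade hanging across the path (hard end stop). A stiff friction hinge (0.06 N m): it stays where it is left and must be pushed from behind and then pressed all the way down.
- spare: paler spare handle block on the bench, 40 x 120 x 25 mm; loose bystander, leave alone. Origin: its underside.
- caliper: steel caliper, 150 mm, flat on the bench in front of the jig; loose bystander, leave alone. Origin: its underside.
- blank: flat steel knife blank, 210 mm long, 4 mm thick, in front of the jig; loose bystander, leave alone. Origin: its underside.
- pencil: pencil, 8 mm, 130 mm, lying on the bed's front edge beyond the stop; loose bystander, leave alone. Origin: its underside.
- pins: small jar, 48 mm across, 50 mm high, behind the fence; loose bystander, leave alone. Origin: its underside.
- square: try square, wooden stock 18 mm high, left of the jig; loose bystander, leave alone. Origin: its underside.
- driver: screwdriver on the bench right of the jig; loose bystander, leave alone. Origin: its underside.

How it is judged:
By the outcome, as a careful person would: the job done as asked, in the order asked, and still so for the second after the job is handed in, with the robot touching nothing.
It also fails if it takes over 70 s, if anything falls off the work surface, if the arm or the gripper's body presses on something with over 40 N, if the wrist force passes 120 N, or if a joint passes its speed limit or range.

## Working session

There is one attempt and no reset: what is moved stays moved. The work goes in short steps, Python scripts to look and compute and a tool call to move; the robot and the scene stay as the last step left them, time stands still between calls to the robot, and variables do not carry over. Pictures are saved under pics/ and viewed, at most 10 in all, crops included, and the job is handed in when it is done.

Besides the shell and the picture viewer there is one more tool, called after "Request:" in YAML: its name, and indented under it one key for each argument. carry_out: Moves the arm, as the interface text tells. Its arguments: {"type":"object","properties":{"motion":{"type":"string"},"grip_force":{"type":"number"}},"required":["motion"]}

```bash
mkdir -p pics; ls; cat > h.py <<'E'
import numpy as np,cv2
from station import ctrl
def cloud(c):
    K=c["K"];Z=c["range_z"];h,w=Z.shape
    u,v=np.meshgrid(np.arange(w),np.arange(h))
    P=np.stack([(u-K[0,2])/K[0,0]*Z,-(v-K[1,2])/K[1,1]*Z,-Z],-1)
    A=np.array(c["attitude"])
    if A.size==3:
        from scipy.spatial.transform import Rotation as R
        A=R.from_euler('xyz',A.ravel()).as_matrix()
    return P@A.T+np.array(c["position"])
def save(c,n,crop=None,s=1):
    im=c["pixels"][...,::-1]
    if crop: a,b,d,e=crop; im=im[b:e,a:d]
    cv2.imwrite("pics/"+n,cv2.resize(im,None,fx=s,fy=s,interpolation=cv2.INTER_CUBIC))
E
python3 - <<'E'
from h import *
for n in("top","side"):
    c=ctrl.camera(n); print(n,c["K"],c["position"],c["attitude"]); save(c,n+".png",None,1.5)
    np.savez("/tmp/"+n,**c)
print(ctrl.get_obs())
E
```

```text
pics
top [[445.55116253   0.         265.22979968]
 [  0.         445.55116253 188.74968127]
 [  0.           0.           1.        ]] [0.34277957 0.00632813 1.10415106] [ 0.18716369 -0.02434654 -1.54663791]
side [[494.09446735   0.         253.17892431]
 [  0.         494.09446735 197.68574702]
 [  0.           0.           1.        ]] [ 0.20005673 -0.82782939  1.07577539] [ 0.73465402 -0.00692101 -0.35128802]
{'time_s': 0.1, 'qpos': array([ 1.24939302e+00,  3.00412636e-01,  1.52150520e+00,  1.20018619e-05,
        1.32067445e+00, -6.65981760e-02]), 'joint_vel': array([-1.27432652e-03, -2.20268669e-03, -1.57545865e-03, -1.90048353e-03,
       -3.90446509e-04,  1.19125887e-05]), 'tau': array([ 2.75064049e-03, -5.32645833e+01, -3.53280973e+01,  7.09920796e-02,
        2.35831324e-02, -5.65484333e-05]), 'ee_pos': array([0.13855941, 0.5320299 , 0.20495049]), 'eef_rot': array([-3.14059602e+00, -7.81237211e-05,  2.88678450e+00]), 'force': array([-0.20848548,  0.01591784,  0.16341502]), 'moment': array([ 0.00582547, -0.00867441,  0.03131268]), 'grip_force': 0.0, 'grip_width': 0.09424004350401625}
```

View pics/top.png

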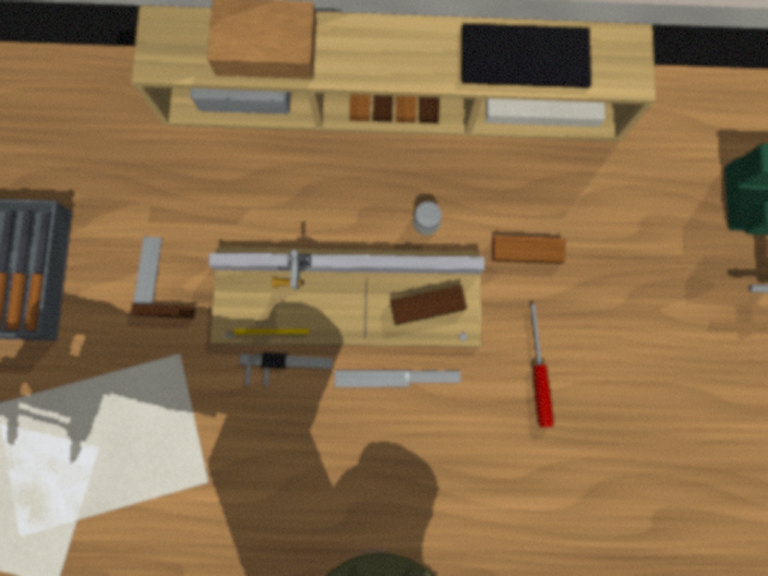

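View pics/side.png

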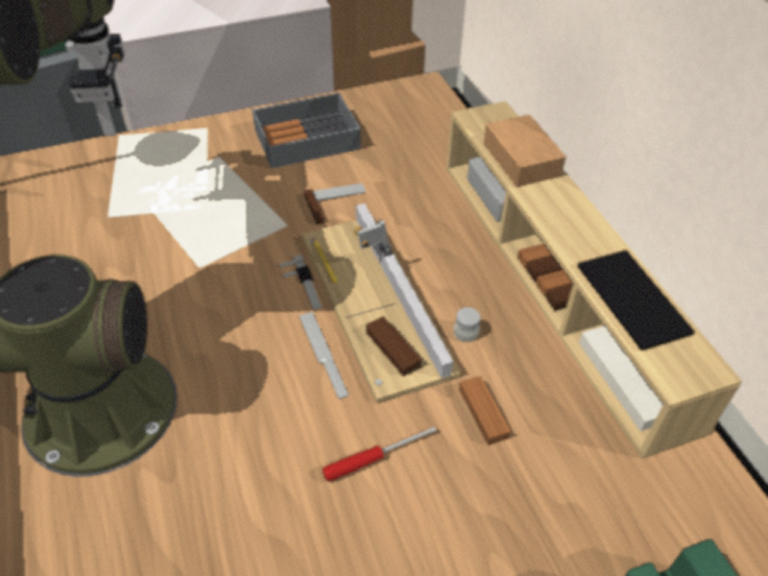

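Top view (×1.5 scale): the fence runs from (208,260) to (484,264). The flag bracket is at about (300,262) with the flag standing up and its brass screw at (285,281). The dark block is centred at about (428,303), the pencil at (270,331) and the caliper at (285,362). The side view agrees.

```bash
python3 - <<'E'
from h import *
c=dict(np.load("/tmp/top.npz")); P=cloud(c); im=c["pixels"].astype(int)
def at(u,v): return P[int(v/1.5),int(u/1.5)].round(3)
for n,p in dict(table=(600,400),bed=(330,290),bed2=(230,320),fenceL=(230,261),fenceR=(470,264),flag=(295,265),block=(428,303),screw=(285,281)).items(): print(n,p,at(*p))
z=P[...,2]; X=P[...,0];Y=P[...,1]
reg=(X>.2)&(X<.7)&(abs(Y)<.35)
def rect(m,n):
    m=cv2.morphologyEx(m.astype(np.uint8),cv2.MORPH_OPEN,np.ones((2,2)))
    k,l,s,_=cv2.connectedComponentsWithStats(m); i=1+np.argmax(s[1:,4]); q=P[l==i]
    r=cv2.minAreaRect(q[:,:2].astype(np.float32)); print(n,len(q),q.mean(0).round(4),r, "z",np.percentile(q[:,2],[5,50,95]).round(4)); return q
f=rect(reg&(abs(z-.058)<.006),"fence")
# front/back edges of the fence by y bins
for y0 in np.arange(-.2,.25,.05):
    s=f[abs(f[:,1]-y0)<.02]
    if len(s): print(round(y0,2),s[:,0].min().round(4),s[:,0].max().round(4))
dark=(im.sum(-1)<210)&(im[...,0]>im[...,2]+10)
rect(reg&dark&(abs(z-.043)<.008),"block")
rect(reg&(abs(z-.018)<.005),"bed")
fl=reg&(z>.072)
q=P[fl]; print("high",len(q)); print(q[np.argsort(q[:,2])[::-1]][:40].round(3).tolist())
E
```

```text
table (600, 400) [ 0.369 -0.352 -0.001]
bed (330, 290) [0.536 0.097 0.015]
bed2 (230, 320) [0.481 0.258 0.017]
fenceL (230, 261) [0.57  0.255 0.058]
fenceR (470, 264) [ 0.576 -0.129  0.058]
flag (295, 265) [0.552 0.142 0.131]
block (428, 303) [ 0.513 -0.063  0.047]
screw (285, 281) [0.533 0.159 0.1  ]
fence 984 [ 0.5735 -0.0143  0.0637] ((0.46858760714530945, -0.025526896119117737), (0.2471512407064438, 0.2892943024635315), 3.576845645904541) z [0.0449 0.0579 0.0613]
-0.15 0.5688 0.6009
-0.1 0.5681 0.5862
-0.05 0.5675 0.5843
-0.0 0.3428 0.5853
0.05 0.5659 0.5839
0.1 0.5655 0.583
block 798 [ 0.5092 -0.0651  0.046 ] ((0.46339285373687744, -0.027536407113075256), (0.09793305397033691, 0.23062220215797424), 51.30850601196289) z [0.0264 0.0432 0.0469]
bed 7350 [0.5019 0.0753 0.0243] ((0.4539865255355835, 0.06311136484146118), (0.22477243840694427, 0.4446997046470642), 1.2152475118637085) z [0.0142 0.0185 0.0224]
high 1071
[[0.343, 0.006, 1.104], [0.343, 0.006, 1.104], [0.343, 0.006, 1.104], [0.343, 0.006, 1.104], [0.343, 0.006, 1.104], [0.343, 0.006, 1.104], [0.343, 0.006, 1.104], [0.343, 0.006, 1.104], [0.343, 0.006, 1.104], [0.343, 0.006, 1.104], [0.343, 0.006, 1.104], [0.343, 0.006, 1.104], [0.343, 0.006, 1.104], [0.343, 0.006, 1.104], [0.343, 0.006, 1.104], [0.343, 0.006, 1.104], [0.343, 0.006, 1.104], [0.343, 0.006, 1.104], [0.343, 0.006, 1.104], [0.343, 0.006, 1.104], [0.343, 0.006, 1.104], [0.343, 0.006, 1.104], [0.343, 0.006, 1.104], [0.343, 0.006, 1.104], [0.343, 0.006, 1.104], [0.343, 0.006, 1.104], [0.343, 0.006, 1.104], [0.343, 0.006, 1.104], [0.343, 0.006, 1.104], [0.343, 0.006, 1.104], [0.343, 0.006, 1.104], [0.343, 0.006, 1.104], [0.343, 0.006, 1.104], [0.343, 0.006, 1.104], [0.343, 0.006, 1.104], [0.343, 0.006, 1.104], [0.343, 0.006, 1.104], [0.343, 0.006, 1.104], [0.343, 0.006, 1.104], [0.343, 0.006, 1.104]]
```

```bash
cat >> h.py <<'E'
FENCE=None
def onz(c,uv,z):
    from scipy.spatial.transform import Rotation as R
    K=c["K"]; uv=np.atleast_2d(uv).astype(float)
    d=np.stack([(uv[:,0]-K[0,2])/K[0,0],-(uv[:,1]-K[1,2])/K[1,1],-np.ones(len(uv))],-1)
    A=np.array(c["attitude"]); d=d@(R.from_euler('xyz',A).as_matrix() if A.size==3 else A).T
    o=np.array(c["position"]); return o+d*((z-o[2])/d[:,2])[:,None]
E
python3 - <<'E'
from h import *
c=dict(np.load("/tmp/top.npz")); P=cloud(c); im=c["pixels"].astype(int); Z=c["range_z"]
z=P[...,2]; X=P[...,0];Y=P[...,1]; ok=Z>.1
f=P[ok&(abs(z-.058)<.006)&(X>.555)&(X<.595)&(Y>-.17)&(Y<.30)]
print("fence y ext",f[:,1].min(),f[:,1].max(),np.median(f[:,2]))
ys=np.r_[np.arange(-.14,.1,.01),np.arange(.19,.27,.01)]
mid=[np.median(f[abs(f[:,1]-y)<.006,0]) for y in ys]; p=np.polyfit(ys,mid,1); print("midline x=",p, np.std(np.polyval(p,ys)-mid))
# colour-based: bright gray fence pixels, cast to z=.058
sat=im.max(-1)-im.min(-1)
def big(m):
    k,l,s,_=cv2.connectedComponentsWithStats(m.astype(np.uint8)); i=1+np.argmax(s[1:,4]); return np.argwhere(l==i)[:,::-1]
roi=(X>.4)&(X<.62)&(Y>-.2)&(Y<.31)&ok
fp=big(roi&(im.sum(-1)>430)&(sat<45)&(X>.55)); w=onz(c,fp,.058)
ys=np.r_[np.arange(-.13,.1,.02),np.arange(.2,.26,.02)]
fr=[np.percentile(w[abs(w[:,1]-y)<.008,0],[1,99]) for y in ys]; fr=np.array(fr)
print("colour fence front",np.polyfit(ys,fr[:,0],1),"back",np.polyfit(ys,fr[:,1],1),"y",w[:,1].min(),w[:,1].max())
bp=big(roi&(im.sum(-1)<190)&(im[...,0]>im[...,2]+12)&(X<.56)&(Y<0.02)); w=onz(c,bp,.043)
print("block",len(bp),cv2.minAreaRect(w[:,:2].astype(np.float32)),w.mean(0))
b=P[ok&(abs(z-.043)<.005)&(X>.45)&(X<.555)&(Y<.03)&(Y>-.15)]; print("block depth",cv2.minAreaRect(b[:,:2].astype(np.float32)))
for n in("top","side"):
    c=dict(np.load(f"/tmp/{n}.npz"));Q=cloud(c);ok=c["range_z"]>.1
    m=ok&(Q[...,2]>.066)&(Q[...,2]<.2)&(Q[...,0]>.48)&(Q[...,0]<.64)&(Q[...,1]>.05)&(Q[...,1]<.25)
    q=Q[m]; print(n,len(q)); print(np.c_[q,c["pixels"][m]][::max(1,len(q)//35)].round(3).tolist())
E
```

```text
fence y ext -0.1508490981965787 0.28820973148688706 0.05832848339028218
midline x= [-0.01517048  0.57679512] 0.0004939961616994523Traceback (most recent call last):
  File "<stdin>", line 15, in <module>
    return _quantile_unchecked(
        a, q, axis, out, overwrite_input, method, keepdims, weights)
    return _ureduce(a,
                    func=_quantile_ureduce_func,
    ...<5 lines>...
                    overwrite_input=overwrite_input,
                    method=method)
    r = func(a, **kwargs)
    result = _quantile(arr,
                       quantiles=q,
    ...<2 lines>...
                       out=out,
                       weights=wgt)
    slices_having_nans = np.isnan(arr[-1, ...])
                                  ~~~^^^^^^^^^
IndexError: index -1 is out of bounds for axis 0 with size 0
```

```bash
python3 - <<'E'
from h import *
c=dict(np.load("/tmp/top.npz")); P=cloud(c); im=c["pixels"].astype(int); Z=c["range_z"]
z=P[...,2]; X=P[...,0];Y=P[...,1]; ok=Z>.1
def big(m):
    k,l,s,_=cv2.connectedComponentsWithStats(m.astype(np.uint8)); i=1+np.argmax(s[1:,4]); return np.argwhere(l==i)[:,::-1]
roi=(X>.4)&(X<.62)&(Y>-.2)&(Y<.31)&ok
bp=big(roi&(im.sum(-1)<240)&(im[...,0]>im[...,2]+12)&(X<.56)&(Y<0.02)); w=onz(c,bp,.043)
print("block",len(bp),cv2.minAreaRect(w[:,:2].astype(np.float32)),w.mean(0))
b=P[ok&(abs(z-.043)<.005)&(X>.45)&(X<.555)&(Y<.03)&(Y>-.15)]; print("block depth",cv2.minAreaRect(b[:,:2].astype(np.float32)),b.mean(0))
for n in("top","side"):
    c=dict(np.load(f"/tmp/{n}.npz"));Q=cloud(c);ok=c["range_z"]>.1
    m=ok&(Q[...,2]>.066)&(Q[...,2]<.2)&(Q[...,0]>.48)&(Q[...,0]<.64)&(Q[...,1]>.05)&(Q[...,1]<.25)
    q=Q[m]; print(n,len(q)); print(q[::max(1,len(q)//30)].round(3).tolist())
    t=q[q[:,2]>.115]; print("tops",t.min(0),t.max(0),np.median(t,0))
E
```

```text
block 959 ((0.515357494354248, -0.06242731213569641), (0.05017422139644623, 0.11818981170654297), 13.094432830810547) [ 0.51483345 -0.06269853  0.043     ]
block depth ((0.5128687620162964, -0.06467991322278976), (0.04056090489029884, 0.11991533637046814), 13.897126197814941) [ 0.51261901 -0.06426324  0.04342768]
top 273
[[0.572, 0.147, 0.134], [0.567, 0.147, 0.135], [0.566, 0.147, 0.131], [0.578, 0.131, 0.078], [0.574, 0.139, 0.087], [0.561, 0.143, 0.13], [0.575, 0.129, 0.073], [0.572, 0.139, 0.073], [0.563, 0.139, 0.102], [0.569, 0.134, 0.068], [0.55, 0.144, 0.128], [0.55, 0.138, 0.122], [0.544, 0.145, 0.125], [0.543, 0.139, 0.119], [0.537, 0.144, 0.126], [0.535, 0.146, 0.125], [0.537, 0.171, 0.098], [0.532, 0.144, 0.127], [0.534, 0.172, 0.104], [0.535, 0.152, 0.099], [0.537, 0.132, 0.095], [0.533, 0.161, 0.099], [0.531, 0.139, 0.111], [0.529, 0.169, 0.104], [0.526, 0.146, 0.125], [0.527, 0.178, 0.103], [0.528, 0.156, 0.101], [0.529, 0.136, 0.098], [0.527, 0.161, 0.095], [0.524, 0.139, 0.111], [0.522, 0.139, 0.109]]
tops [0.52027198 0.13846445 0.11580874] [0.57209174 0.14713671 0.1
[... 168 characters left out ...]
.548, 0.145, 0.125], [0.523, 0.178, 0.1], [0.541, 0.143, 0.125], [0.571, 0.141, 0.117], [0.539, 0.144, 0.121], [0.568, 0.141, 0.114], [0.534, 0.139, 0.123], [0.565, 0.142, 0.11], [0.534, 0.139, 0.119], [0.566, 0.143, 0.105], [0.539, 0.138, 0.115], [0.573, 0.147, 0.096], [0.543, 0.141, 0.107], [0.575, 0.144, 0.094], [0.547, 0.141, 0.102], [0.577, 0.141, 0.092], [0.549, 0.14, 0.098], [0.523, 0.142, 0.101], [0.552, 0.14, 0.093], [0.526, 0.142, 0.096], [0.556, 0.142, 0.085], [0.529, 0.134, 0.098], [0.576, 0.138, 0.079], [0.568, 0.133, 0.082], [0.581, 0.135, 0.072], [0.565, 0.133, 0.067]]
tops [0.51993319 0.13639894 0.11510516] [0.5743275  0.15109749 0.13898901] [0.55028709 0.14189649 0.12465133]
```

Request:
carry_out:
  motion: "0.0274 -0.0229 0 0 0 0.9 255;0.0274 -0.0229 0 0 0 0.9 255;0.0274 -0.0229 0 0 0 0.9 255;0.0274 -0.0229 0 0 0 0.9 255;0.0274 -0.0229 0 0 0 0.9 255;0.0274 -0.0229 0 0 0 0.9 255;0.0274 -0.0229 0 0 0 0.9 255;0.0274 -0.0229 0 0 0 0.9 255;0.0274 -0.0229 0 0 0 0.9 255;0.0274 -0.0229 0 0 0 0.9 255;0.0274 -0.0229 0 0 0 0.9 255;0.0274 -0.0229 0 0 0 0.9 255;0.0274 -0.0229 0 0 0 0.9 255;0.0274 -0.0229 0 0 0 0.9 255;0.0274 -0.0229 0 0 0 0.9 255;0.0274 -0.0229 0 0 0 0.9 255;0.0274 -0.0229 0 0 0 0.9 255;0 0 0 0 0 0 255;0 0 0 0 0 0 255;0 0 0 0 0 0 255"
  grip_force: 20

```text
time_s: 1.77
ee_pos: [0.604, 0.1432, 0.205]
eef_rot: [-3.142, -0.001, -3.13]
force: [-0.1, 0.5, 0.4]
grip_width: 0.0007
grip_force: 0.0
```

Request:
carry_out:
  motion: "0 0 -0.029 0 0 0 255;0 0 -0.029 0 0 0 255;0 0 -0.027 0 0 0 255;0 0 0 0 0 0 255;0 0 0 0 0 0 255"

```text
time_s: 2.18
ee_pos: [0.6036, 0.1438, 0.1205]
eef_rot: [-3.141, -0.002, -3.128]
force: [-0.8, -0.2, 0.8]
grip_width: 0.0004
grip_force: 0.0
```

```bash
python3 - <<'E'
from h import *
c=ctrl.camera("side"); save(c,"s2.png",(190,110,330,250),4)
E
```

```text
(no output)
```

View pics/s2.png

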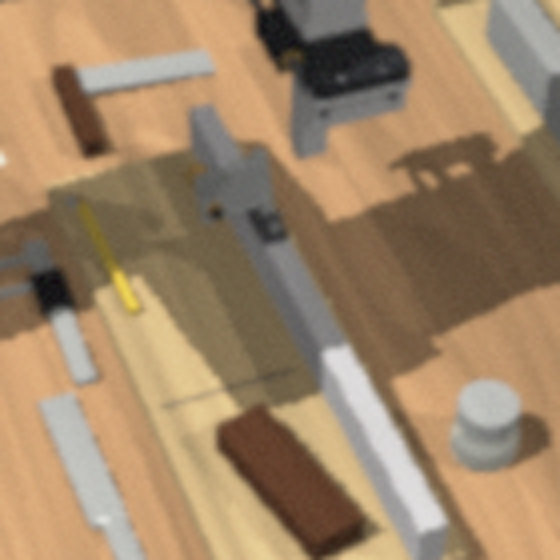

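The finger tip, at (310,145) in the crop, is behind the flag, which spans (195–265, 150–215). Next I sweep it over.

Request:
carry_out:
  motion: "-0.008 0 0 0 0 0 255;-0.008 0 0 0 0 0 255;-0.0072 0 -0.0003 0 0 0 255;-0.0072 0 -0.0003 0 0 0 255;-0.0068 0 -0.0025 0 0 0 255;-0.0068 0 -0.0025 0 0 0 255;-0.0058 0 -0.0044 0 0 0 255;-0.0058 0 -0.0044 0 0 0 255;-0.0042 0 -0.0058 0 0 0 255;-0.0042 0 -0.0058 0 0 0 255;-0.0015 0 -0.0045 0 0 0 255;-0.0015 0 -0.0045 0 0 0 255;0 0 0 0 0 0 255;0 0 0 0 0 0 255"

```text
time_s: 3.4
ee_pos: [0.5374, 0.1429, 0.0852]
eef_rot: [-3.142, -0.0, -3.129]
force: [-0.1, -0.3, -0.5]
grip_width: 0.0006
grip_force: 0.0
```

Request:
carry_out:
  motion: "0 0 -0.003 0 0 0 255;0 0 -0.003 0 0 0 255;0 0 -0.002 0 0 0 255;0 0 0 0 0 0 255;0 0 0 0 0 0 255"

```text
time_s: 3.82
ee_pos: [0.5374, 0.1429, 0.0773]
eef_rot: [-3.142, -0.0, -3.129]
force: [0.8, -0.1, -0.1]
grip_width: 0.0006
grip_force: 0.0
```

Request:
carry_out:
  motion: "0 0 -0.001 0 0 0 255;0 0 -0.001 0 0 0 255;0 0 0 0 0 0 255"

```text
time_s: 4.07
ee_pos: [0.5375, 0.1429, 0.0754]
eef_rot: [3.142, 0.0, -3.129]
force: [0.2, -0.7, 0.2]
grip_width: 0.001
grip_force: 0.0
```

Request:
carry_out:
  motion: "0 0 -0.001 0 0 0 255;0 0 0 0 0 0 255"

```text
time_s: 4.23
ee_pos: [0.5376, 0.1429, 0.0752]
eef_rot: [3.142, 0.0, -3.129]
force: [-3.4, -0.4, 7.8]
grip_width: -0.0
grip_force: 4.0
```

Request:
carry_out:
  motion: "0 0 -0.001 0 0 0 255;0 0 0 0 0 0 255"

```text
time_s: 4.4
ee_pos: [0.5377, 0.143, 0.0751]
eef_rot: [3.141, 0.001, -3.129]
force: [-7.5, -2.4, 17.5]
grip_width: 0.0005
grip_force: 8.9
```

```bash
python3 - <<'E'
from h import *
c=ctrl.camera("side"); save(c,"s3.png",(190,110,330,250),4)
E
```

```text
(no output)
```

View pics/s3.png

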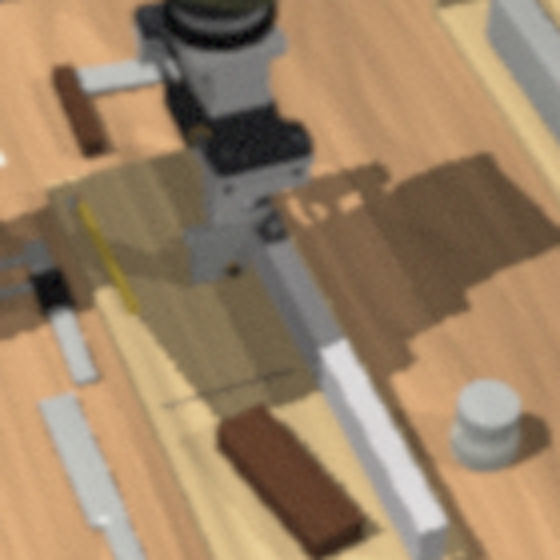

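The flag is down against its end stop: z stays at 0.075 while the force rises to 17 N. Next I go in front of the block with the fingers spread about 70 mm as a two-point pusher.

Request:
carry_out:
  motion: "0 0 0.029 0 0 0 255;0 0 0.029 0 0 0 255;0 0 0.029 0 0 0 255;-0.0113 -0.0287 0 0 0 0 65;-0.0113 -0.0287 0 0 0 0 65;-0.0113 -0.0287 0 0 0 0 65;-0.0113 -0.0287 0 0 0 0 65;-0.0113 -0.0287 0 0 0 0 65;-0.0113 -0.0287 0 0 0 0 65;-0.0113 -0.0287 0 0 0 0 65;0 0 0 0 0 0 65;0 0 -0.03 0 0 0 65;0 0 -0.03 0 0 0 65;0 0 -0.03 0 0 0 65;0 0 -0.02 0 0 0 65;0 0 -0.01 0 0 0 65;0 0 0 0 0 0 65"

```text
time_s: 5.87
ee_pos: [0.4575, -0.0575, 0.0389]
eef_rot: [3.141, -0.003, -3.129]
force: [-0.6, 0.1, 0.1]
grip_width: 0.0704
grip_force: 0.0
```

```bash
python3 - <<'E'
from h import *
c=ctrl.camera("side"); save(c,"s4.png",(190,110,330,250),4)
np.savez("/tmp/side4",**c)
Q=cloud(c);ok=c["range_z"]>.1
im=c["pixels"].astype(int)
m=ok&(abs(Q[...,2]-.043)<.006)&(Q[...,0]>.45)&(Q[...,0]<.56)&(Q[...,1]<.02)&(Q[...,1]>-.15)&(im[...,0]>im[...,2]+12)
print(m.sum(),cv2.minAreaRect(Q[m][:,:2].astype(np.float32)))
E
```

```text
299 ((0.4924089312553406, -0.07710593193769455), (0.07315707206726074, 0.13092917203903198), 63.36415100097656)
```

View pics/s4.png

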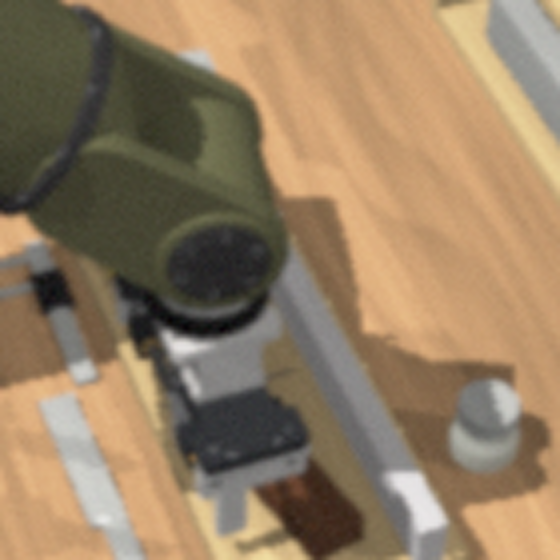

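The fingers are just in front of the block: tip at (230,520), block at (310,510), undisturbed. Next I lower them and push towards the fence.

Request:
carry_out:
  motion: "0 0 -0.006 0 0 0 65;0 0 -0.006 0 0 0 65;0 0 0 0 0 0 65;0.004 0 0 0 0 0 65;0.004 0 0 0 0 0 65;0.004 0 0 0 0 0 65;0.004 0 0 0 0 0 65;0.004 0 0 0 0 0 65;0.004 0 0 0 0 0 65;0.004 0 0 0 0 0 65;0.004 0 0 0 0 0 65;0.004 0 0 0 0 0 65;0.004 0 0 0 0 0 65;0 0 0 0 0 0 65"

```text
time_s: 7.08
ee_pos: [0.4991, -0.058, 0.0285]
eef_rot: [-3.141, 0.001, -3.129]
force: [-0.2, 0.2, -0.6]
grip_width: 0.0702
grip_force: 0.0
```

Request:
carry_out:
  motion: "0.003 0 0 0 0 0 65;0.003 0 0 0 0 0 65;0.003 0 0 0 0 0 65;0.003 0 0 0 0 0 65;0.003 0 0 0 0 0 65;0 0 0 0 0 0 65"

```text
time_s: 7.58
ee_pos: [0.514, -0.058, 0.0285]
eef_rot: [-3.141, 0.001, -3.129]
force: [0.4, -0.4, -0.1]
grip_width: 0.0698
grip_force: 0.0
```

Request:
carry_out:
  motion: "0.001 0 0 0 0 0 65;0.001 0 0 0 0 0 65;0.001 0 0 0 0 0 65;0.001 0 0 0 0 0 65;0 0 0 0 0 0 65"

```text
time_s: 8.0
ee_pos: [0.5174, -0.058, 0.0284]
eef_rot: [-3.142, -0.0, -3.129]
force: [-0.5, 0.2, -0.3]
grip_width: 0.0699
grip_force: 0.4
```

Request:
carry_out:
  motion: "0.001 0 0 0 0 0 65;0 0 0 0 0 0 65"

```text
time_s: 8.17
ee_pos: [0.5175, -0.058, 0.0284]
eef_rot: [3.141, -0.002, -3.129]
force: [-8.8, -0.5, 6.4]
grip_width: 0.07
grip_force: 4.3
```

Request:
carry_out:
  motion: "0.0005 0 0 0 0 0 65;0 0 0 0 0 0 65"

```text
time_s: 8.33
ee_pos: [0.5176, -0.058, 0.0284]
eef_rot: [3.141, -0.003, -3.129]
force: [-13.2, -0.3, 9.4]
grip_width: 0.0702
grip_force: 6.2
```

Request:
carry_out:
  motion: "-0.003 0 0 0 0 0 65;-0.01 0 0 0 0 0 65;-0.012 0 0 0 0 0 65;0 0 0.03 0 0 0 65;0 0 0.03 0 0 0 65;0 0 0.03 0 0 0 65;0.012 -0.03 0 0 0 0 255;0.014 -0.03 0 0 0 0 255;0.014 -0.04 0 0 0 0 255;0.014 -0.03 0 0 0 0 255;0 -0.02 0 0 0 0 255;0 0 0 0 0 0 255;0 0 0 0 0 0 255"

```text
time_s: 9.42
ee_pos: [0.5474, -0.2078, 0.1181]
eef_rot: [3.141, -0.0, -3.131]
force: [0.4, -0.4, -0.0]
grip_width: 0.0267
grip_force: 0.0
```

```bash
python3 - <<'E'
from h import *
c=ctrl.camera("top"); save(c,"t5.png",(130,120,340,260),3.5)
P=cloud(c);ok=c["range_z"]>.1;z=P[...,2];X=P[...,0];Y=P[...,1]
s=ctrl.camera("side");Q=cloud(s);oks=s["range_z"]>.1
for R,o,im in((P,ok,c["pixels"].astype(int)),(Q,oks,s["pixels"].astype(int))):
    m=o&(abs(R[...,2]-.043)<.006)&(R[...,0]>.49)&(R[...,0]<.562)&(R[...,1]<.05)&(R[...,1]>-.16)&(im[...,0]>im[...,2]+12)
    q=R[m]; print(len(q),cv2.minAreaRect(q[:,:2].astype(np.float32)),q[:,1].min(),q[:,1].max())
E
```

```text
696 ((0.5447093844413757, -0.06898549944162369), (0.03442983329296112, 0.11977063119411469), 0.21757648885250092) -0.1288216315355483 -0.009063705880962353
480 ((0.5445557236671448, -0.06746143102645874), (0.12454285472631454, 0.03474636375904083), 89.98509979248047) -0.12972960702263026 -0.005188320900460064
```

View pics/t5.png

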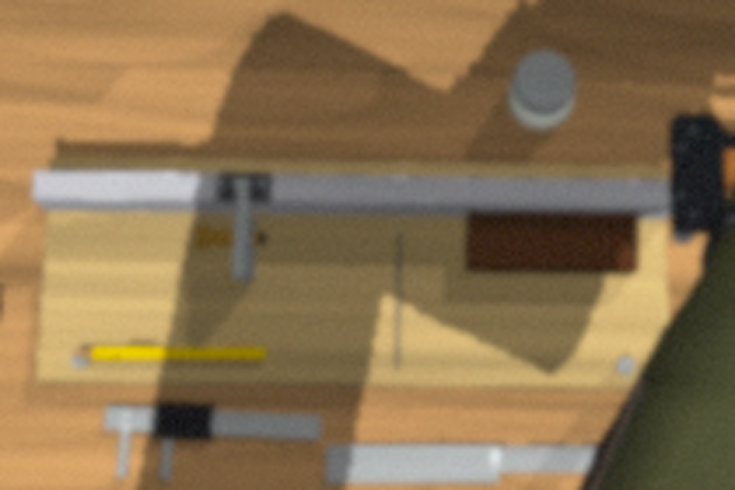

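Top view crop: the block lies flush against the fence at (470–635, 212–270). The flag spans the path at x≈243 with its nose near (265,238), and the bystanders are unmoved. Next I go behind the block's −y end.

Request:
carry_out:
  motion: "-0.0005 0.029 0 0 0 0 255;-0.0009 0.029 0 0 0 0 255;0 0 -0.03 0 0 0 255;0 0 -0.03 0 0 0 255;0 0 -0.02 0 0 0 255;0 0 -0.01 0 0 0 255;0 0 0 0 0 0 255;0 0 0 0 0 0 255"

```text
time_s: 10.18
ee_pos: [0.5465, -0.1489, 0.0292]
eef_rot: [-3.141, 0.001, -3.129]
force: [1.0, -1.0, 0.8]
grip_width: 0.0002
grip_force: 0.0
```

Request:
carry_out:
  motion: "0 0.003 0 0 0 0 255;0 0.003 0 0 0 0 255;0 0.003 0 0 0 0 255;0 0.003 0 0 0 0 255;-0.0001 0.006 0 0 0 0 255;-0.0001 0.006 0 0 0 0 255;-0.0001 0.006 0 0 0 0 255;-0.0001 0.006 0 0 0 0 255;-0.0001 0.006 0 0 0 0 255;-0.0001 0.006 0 0 0 0 255;-0.0001 0.006 0 0 0 0 255;-0.0001 0.006 0 0 0 0 255;-0.0001 0.006 0 0 0 0 255;-0.0001 0.006 0 0 0 0 255;0 0.004 0 0 0 0 255;0 0.002 0 0 0 0 255;0 0 0 0 0 0 255"

```text
time_s: 11.6
ee_pos: [0.545, -0.0707, 0.0283]
eef_rot: [3.141, -0.0, -3.129]
force: [0.0, 0.3, -0.3]
grip_width: 0.0005
grip_force: 0.0
```

```bash
cat > chk.py <<'E'
from h import *
import sys
for n in("top","side"):
    c=ctrl.camera(n);P=cloud(c);im=c["pixels"].astype(int);o=c["range_z"]>.1
    if len(sys.argv)>1 and n=="top": save(c,sys.argv[1],(130,120,340,260),3.5)
    m=o&(abs(P[...,2]-.043)<.006)&(P[...,0]>.49)&(P[...,0]<.562)&(P[...,1]<.15)&(P[...,1]>-.16)&(im[...,0]>im[...,2]+12)&(im.sum(-1)<240)
    q=P[m]; print(n,len(q)); 
    if len(q): print(cv2.minAreaRect(q[:,:2].astype(np.float32)),np.percentile(q[:,1],[1,99]))
E
python3 chk.py t6.png
```

```text
top 263
((0.5443260669708252, 0.07556331902742386), (0.035278744995594025, 0.12688007950782776), 0.06848904490470886) [0.0169747  0.13870484]
side 226
((0.5429564118385315, 0.0031111910939216614), (0.03424249216914177, 0.12395116686820984), 0.43509453535079956) [-0.05718381  0.06154583]
```

View pics/t6.png

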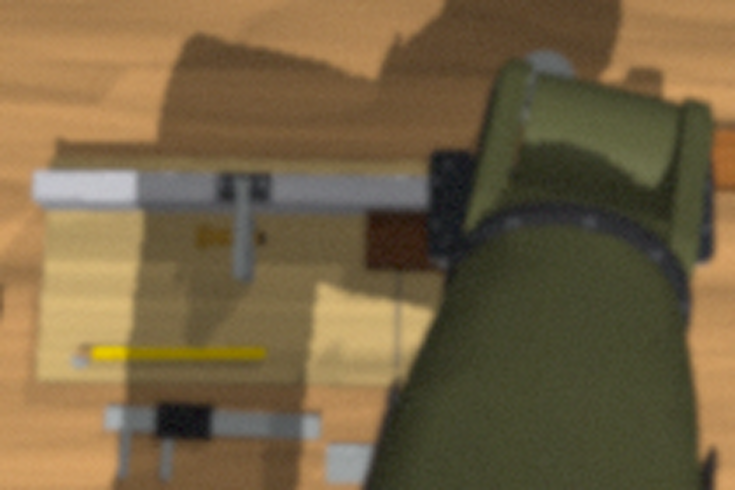

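The block is sliding along flush, its +y end at about (366,240) in the crop. The nose is at about (265,238), so roughly 65–70 mm remain.

Request:
carry_out:
  motion: "0 0.003 0 0 0 0 255;-0.0001 0.005 0 0 0 0 255;-0.0001 0.005 0 0 0 0 255;-0.0001 0.006 0 0 0 0 255;-0.0001 0.006 0 0 0 0 255;-0.0001 0.006 0 0 0 0 255;-0.0001 0.006 0 0 0 0 255;-0.0001 0.005 0 0 0 0 255;-0.0001 0.004 0 0 0 0 255;0 0.002 0 0 0 0 255;0 0.001 0 0 0 0 255;0 0.001 0 0 0 0 255;0 0 0 0 0 0 255"

```text
time_s: 12.78
ee_pos: [0.5444, -0.0213, 0.0285]
eef_rot: [3.142, 0.0, -3.129]
force: [-0.7, -0.4, -0.5]
grip_width: 0.0006
grip_force: 0.0
```

Request:
carry_out:
  motion: "0 0.001 0 0 0 0 255;0 0.001 0 0 0 0 255;0 0.001 0 0 0 0 255;0 0.001 0 0 0 0 255;0 0 0 0 0 0 255"

```text
time_s: 13.2
ee_pos: [0.5444, -0.0172, 0.0285]
eef_rot: [3.142, 0.0, -3.129]
force: [0.7, 0.1, 0.1]
grip_width: 0.0007
grip_force: 0.1
```

Request:
carry_out:
  motion: "0 0.001 0 0 0 0 255;0 0.001 0 0 0 0 255;0 0.001 0 0 0 0 255;0 0 0 0 0 0 255"

```text
time_s: 13.53
ee_pos: [0.5444, -0.0141, 0.0285]
eef_rot: [3.142, 0.0, -3.129]
force: [-0.3, -0.2, -0.3]
grip_width: 0.0004
grip_force: 0.1
```

Request:
carry_out:
  motion: "0 0.001 0 0 0 0 255;0 0.001 0 0 0 0 255;0 0.001 0 0 0 0 255;0 0 0 0 0 0 255"

```text
time_s: 13.87
ee_pos: [0.5444, -0.0111, 0.0285]
eef_rot: [3.142, 0.0, -3.129]
force: [-0.4, -0.1, -0.3]
grip_width: 0.0005
grip_force: 0.1
```

Request:
carry_out:
  motion: "0 0.001 0 0 0 0 255;0 0.001 0 0 0 0 255;0 0.001 0 0 0 0 255;0 0 0 0 0 0 255"

```text
time_s: 14.2
ee_pos: [0.5444, -0.0081, 0.0285]
eef_rot: [3.142, -0.0, -3.129]
force: [0.2, -0.2, -0.7]
grip_width: 0.0006
grip_force: 0.1
```

Request:
carry_out:
  motion: "0 0.001 0 0 0 0 255;0 0.001 0 0 0 0 255;0 0 0 0 0 0 255"

```text
time_s: 14.45
ee_pos: [0.5444, -0.0061, 0.0284]
eef_rot: [3.142, 0.0, -3.129]
force: [0.5, -0.1, 0.8]
grip_width: 0.0003
grip_force: 0.1
```

Request:
carry_out:
  motion: "0 0.001 0 0 0 0 255;0 0.001 0 0 0 0 255;0 0 0 0 0 0 255"

```text
time_s: 14.7
ee_pos: [0.5444, -0.0041, 0.0284]
eef_rot: [3.142, -0.0, -3.129]
force: [0.2, -1.0, 0.9]
grip_width: 0.0002
grip_force: 0.1
```

Request:
carry_out:
  motion: "0 0.001 0 0 0 0 255;0 0.001 0 0 0 0 255;0 0 0 0 0 0 255"

```text
time_s: 14.95
ee_pos: [0.5444, -0.0021, 0.0284]
eef_rot: [3.142, -0.0, -3.129]
force: [-0.5, 0.1, 1.4]
grip_width: 0.0003
grip_force: 0.1
```

Request:
carry_out:
  motion: "0 0.001 0 0 0 0 255;0 0 0 0 0 0 255"

```text
time_s: 15.12
ee_pos: [0.5444, -0.0011, 0.0284]
eef_rot: [3.142, -0.0, -3.129]
force: [-0.2, -0.8, 0.7]
grip_width: 0.0006
grip_force: 0.2
```

Request:
carry_out:
  motion: "0 0.001 0 0 0 0 255;0 0 0 0 0 0 255"

```text
time_s: 15.28
ee_pos: [0.5444, -0.0002, 0.0284]
eef_rot: [-3.142, -0.0, -3.129]
force: [-0.5, -0.8, 1.0]
grip_width: 0.0005
grip_force: 0.4
```

Request:
carry_out:
  motion: "0 0.001 0 0 0 0 255;0 0 0 0 0 0 255"

```text
time_s: 15.45
ee_pos: [0.5444, 0.0005, 0.0284]
eef_rot: [-3.141, -0.0, -3.129]
force: [-0.7, -4.3, 0.7]
grip_width: 0.0008
grip_force: 1.9
```

Request:
carry_out:
  motion: "0 0.0005 0 0 0 0 255;0 0 0 0 0 0 255"

```text
time_s: 15.62
ee_pos: [0.5444, 0.0008, 0.0285]
eef_rot: [-3.141, 0.0, -3.129]
force: [-0.4, -5.1, 0.7]
grip_width: 0.0004
grip_force: 2.9
```

Request:
carry_out:
  motion: "0 0.0005 0 0 0 0 255;0 0 0 0 0 0 255"

```text
time_s: 15.78
ee_pos: [0.5444, 0.0012, 0.0285]
eef_rot: [-3.141, 0.0, -3.129]
force: [1.0, -7.2, -0.6]
grip_width: 0.0006
grip_force: 3.6
```

Request:
carry_out:
  motion: "0 0.0005 0 0 0 0 255;0 0 0 0 0 0 255"

```text
time_s: 15.95
ee_pos: [0.5444, 0.0015, 0.0284]
eef_rot: [-3.14, 0.0, -3.129]
force: [-0.4, -8.2, -0.3]
grip_width: 0.0005
grip_force: 4.3
```

Request:
carry_out:
  motion: "0 0.0003 0 0 0 0 255;0 0 0 0 0 0 255;0 0 0 0 0 0 255;0 0 0 0 0 0 255"

```text
time_s: 16.28
ee_pos: [0.5445, 0.0016, 0.0285]
eef_rot: [-3.14, 0.0, -3.13]
force: [-0.7, -9.8, -0.2]
grip_width: 0.0006
grip_force: 4.9
```

Request:
carry_out:
  motion: "0 0 0 0 0 0 255;0 0 0 0 0 0 255;0 0 0 0 0 0 255;0 0 0 0 0 0 255"

```text
time_s: 16.62
ee_pos: [0.5444, 0.0016, 0.0285]
eef_rot: [-3.14, 0.0, -3.13]
force: [1.3, -9.9, -0.7]
grip_width: 0.0005
grip_force: 4.9
```

```bash
python3 chk.py
```

```text
top 212
((0.5428340435028076, 0.11709427833557129), (0.03740185499191284, 0.04327552765607834), 4.652865886688232) [0.09642143 0.13894825]
side 202
((0.5360594987869263, 0.0733928382396698), (0.1255071461200714, 0.022439241409301758), 89.250244140625) [0.01247092 0.13286377]
```

Held at about 9.8 N for over half a second. Now I release slowly, so the block follows the nose back.

Request:
carry_out:
  motion: "0 -0.0003 0 0 0 0 255;0 -0.0003 0 0 0 0 255;0 -0.0003 0 0 0 0 255;0 -0.0003 0 0 0 0 255;0 -0.0003 0 0 0 0 255;0 -0.0003 0 0 0 0 255;0 -0.0003 0 0 0 0 255;0 -0.0003 0 0 0 0 255;0 -0.0003 0 0 0 0 255;0 -0.0003 0 0 0 0 255;0 -0.0003 0 0 0 0 255;0 -0.0003 0 0 0 0 255;0 -0.0003 0 0 0 0 255;0 -0.0005 0 0 0 0 255;0 -0.001 0 0 0 0 255;0 -0.003 0 0 0 0 255;0 -0.008 0 0 0 0 255;0 0 0 0 0 0 255"

```text
time_s: 18.22
ee_pos: [0.5444, -0.0151, 0.0285]
eef_rot: [-3.141, 0.0, -3.13]
force: [-0.5, -0.2, -0.7]
grip_width: 0.0003
grip_force: 0.0
```

Request:
carry_out:
  motion: "0 0 0.03 0 0 0 255;0 0 0.04 0 0 0 255;0 0 0.04 0 0 0 255;0 -0.04 0.02 0 0 0 255;-0.01 -0.04 0 0 0 0 255;-0.01 -0.04 0 0 0 0 255;-0.01 -0.04 0 0 0 0 255;-0.01 -0.04 0 0 0 0 255;0 0 0 0 0 0 255"

```text
time_s: 18.97
ee_pos: [0.5025, -0.217, 0.1571]
eef_rot: [-3.141, -0.0, -3.135]
force: [-0.0, -0.1, -0.7]
grip_width: 0.0004
grip_force: 0.0
```

```bash
python3 chk.py t7.png
```

```text
top 741
((0.5443024039268494, 0.07554476708173752), (0.03669849410653114, 0.12642577290534973), 0.736896812915802) [0.01263373 0.13103959]
side 212
((0.5378999710083008, 0.0638403594493866), (0.02704036980867386, 0.10869822651147842), 1.473124384880066) [0.01083354 0.11616397]
```

View pics/t7.png

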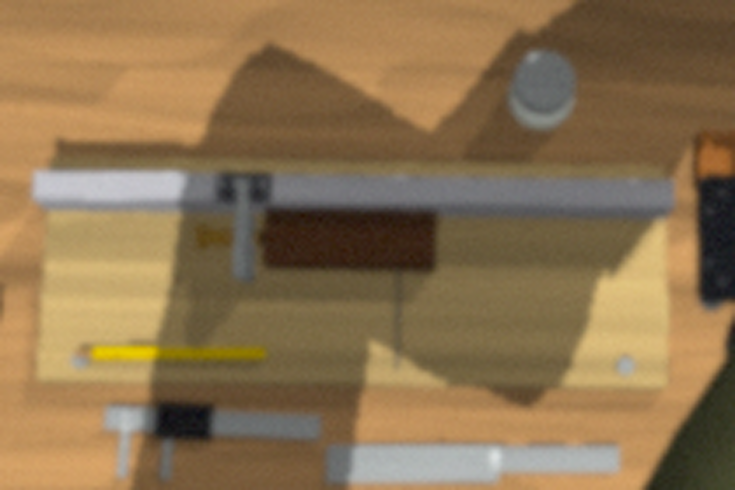

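The block lies flush at (265–435, 212–268) with its end on the nose. The flag is down and the bystanders are where they were. The block is about 71 mm short of the hinge, inside the expected 68–90 mm.

```bash
python3 -c "
from station import ctrl
print(ctrl.hand_in())"
```

```text
the job is handed in; nothing more can be done
None
```

The flip stop is folded fully down, and the block lies flush on the fence, seated on the screw nose after a steady push of about 9.8 N for over half a second. No bystander looked disturbed in the last picture, and the job is handed in; no verdict came back.

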